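# Clamp a specimen mount in the side-clamp fixture with its ratchet lever

## Robot

A 6-joint arm with a two-finger parallel gripper is mounted at the origin on a cart in front of the work surface, level with it; the furniture and walls round the work are solid. World frame = base frame: x ahead of the robot, y to its left, z up, the work surface at z = 0. Lengths are in m, angles in rad, forces in N, time in s.
With the tool pointing down it reaches from about 0.2 to 0.875 m from the base axis. Payload 3.4 kg.
Tool frame: the origin (TCP) lies at the very end of the fingers, on their centre line; the grasp point (between the pads) lies 19 mm behind it (r.grasp_offset is the distance from the TCP to the grasp point, in m); z points along the fingers, y is the line along which they close (so a half turn about z gives the same grasp; the last joint's range is limited). The gripper opens to 94 mm and grips with 3 to 60 N. Pads are 16 mm wide; open, the fingers measure 119 mm over their backs; the gripper's body (75 mm by 177 mm) begins 78 mm behind the grasp point.
Start: joints at [-1.318, 0.276, 1.505, -0, 1.361, -0.121], TCP at [0.21, -0.535, 0.205] pointing down, gripper open.
Joint ranges: [-2.89, 2.89], [-0.75, 2.08], [0.22, 2.7], [-1.18, 4.32], [0.11, 2.71], [-2.7, 2.7]. Speed limits (rad/s): [2.57, 2.57, 3.14, 3.14, 3.14, 3.14].

## Interface

Orientations are given as a unit quaternion [w, x, y, z].
In Python, from rig import r gives the robot as it stands.
- The arm moves only by the tool servo_tool, never from a script. Its argument "series" is a list of rows, each a list of 3 entries, a list of its own where there are three numbers: the shift along the world's x, y, z in mm, then the turn, a rotation vector about the world's x, y, z in rad, then the gripper command: -1 is shut, 1 is fully open, values between are in proportion. In form: [[[dx, dy, dz], [rx, ry, rz], gripper], ...]. A call has 1 to 12 rows; each row is the pose to reach, as a shift and turn from the pose commanded when the call began; what a row does not reach only later rows make up. A row lasts 1/10 s, in which the tool goes at most 50 mm and 8.59 degrees, less where a joint would pass 70% of its speed; a pose out of reach is approached as far as the arm can. A call with a gripper value outside its range is refused whole. The fingers move at their own pace and stop on an object; "grip_force" is the grip in N (left out, the last holds). Time passes only in rows, so rows that repeat a pose let the fingers close. It gives the time, the measured TCP pose, the force, the opening and the grip force at its end, in the units of the state.
- r.observe(): the state, without advancing time (a new reading comes with each control period).
- r.get_image(name): name is "side" or "top"; returns the picture (400x640x3 uint8, blue, green, red); there is no depth.
- r.camera_model(name): a dict with "K" (3x3 intrinsics, pixels), "rvec" (rotation vector, rad) and "tvec" (3), from world to camera coordinates, as OpenCV has them. Camera axes: x right, y down, z forward; pixel columns grow to the right and rows downward; lengths in m; the calibration is good to about 2 mm. A picture is of the moment at which its call begins. camera_model takes no time and is no camera call.
- r.sign_off(): hands the job in; it is judged then, once.
The state is a dict: "clock": time; "joints": joint angles; "dq": joint speeds; "tau": joint torques, N m; "position": TCP position; "eef_rot": TCP orientation; "ft_force": force on the tool from outside, world axes, zero at the start; "wrist_torque": the same for the moment, N m; "finger_gap": finger opening in m; "grip_force": force on a finger pad.
Only numpy, scipy, OpenCV 4.12 (cv2) and the standard library are available. Lean on these libraries where they do the work, as an engineer would, in place of code of your own. Each camera call takes 0.05 s, during which the arm holds its last target. There are 200 camera calls.

## Task

Stand the red specimen mount flat in the nest of the clamping fixture, between the V and the jaw, and let go of it. Then clamp it with the black lever: clockwise closes the jaw, but the bracket stops the lever too soon, so lift it off its serrations, swing it back, let it drop in again and turn on until the mount is held firmly, at about 10 N of push at the lever's grip; pushing half as hard again or more can mark the resin. Leave the lever seated and the other two mounts and the loupe where they are.

Things in the scene. Friction and masses are not known exactly. Their poses are not given: they have to be found in the camera images.
- red_mount_c (a point): centre (10 mm above its underside) of the loose red resin specimen mount: an upright cylinder 30 mm in diameter and 20 mm high, 28 to 50 g, with a light metal section in its flat top face; z is its own axis, up. It starts standing on the worktop
- red_mount: the same red mount; origin at the centre of its underside
- fixture: clamping fixture, fixed to the worktop: bright steel base plate 88 x 136 x 12 mm; origin at the centre of its underside, x across, y along its length, z up. From -y to +y it carries the V block, the nest, the jaw and the grey cam housing (48 x 44 mm, centred at y +32 mm, top 40 mm above the worktop) with the serrated ring and the black lever on top
- nest (a point): point on the base plate (12 mm above the worktop) under the centre of a mount clamped against the V, at fixture x 0, y -21.7 mm. With the jaw open, as at the start, a mount has 4 to 6 mm of play from there towards the jaw (fixture +y), so set it down about 2 mm to that side; the jaw then slides it home. Both sides along the fixture's x are free for fingers
- v_block (a point): top centre of the aluminium V block at the fixture's -y end: a 90-degree V, 28 mm wide in x, 14 mm above the base plate, open towards +y
- jaw: the moving steel jaw that presses the mount into the V, moving to the fixture's -y: 26 mm wide in x, top 14.5 mm above the base plate; its origin is that of the fixture, shifted by the jaw's travel
- bracket (a point): top centre of the upright steel mounting bracket behind the housing, 10 mm thick in x, 50 mm wide in y (fixture x 33 to 43 mm, y 12 to 62 mm), top 72 mm above the worktop. The lever strikes it
- lever_axis (a point): point on the vertical axis about which the lever turns, 72 mm above the worktop, the height of the lever's grip. The screw head on this axis reaches 75 mm
- lever_grip (a point): centre of the lever's grip, 75 mm from the lever axis and 72 mm above the worktop while the lever is seated. The black lever rises outwards by about 18 degrees; its grip is a round bar 14 mm thick, from 60 to 95 mm from the axis, free all round. Pinch it from above across the bar, or push it sideways
- clamp_lever (a joint): angle of the lever in rad: 0 when it points along the fixture's +y, growing clockwise seen from above (tightening, towards fixture +x). The bracket stops it at +0.70; backwards it is free to -1.6 (pointing along fixture -x) and beyond. It starts between 0 and +0.7, seated. To a firm clamp the cam must turn by 0.9 to 1.7 rad in all, differing from run to run
- lever_lift (a joint): height of the lever above its seat in m: 0 seated, 0.008 at the upper stop. A spring presses it down (7 N seated, 10 N at the top). Eight dogs stand 4.8 mm deep between 16 serrations (one each 0.39 rad) and are clear from 5 mm up; then the lever turns freely and the cam stays. Let go, it settles into the nearest gap; resting on their tops it drops in when turned a little
- serrations (a point): centre of the ring of serrations, 44 mm above the worktop on the lever's axis. Seated, the lever has 0.05 rad of play. Running idle it takes 1 to 3 N at the grip to turn; once the jaw has the mount in the V the force climbs to 10 N within 0.25 to 0.45 rad, highest while it moves, with drops of 2 to 5 N in between (10 N: 30 to 60 N on the mount; 120 N marks it). The cam locks itself: it stays tight when the lever is let go
- green_mount: green resin mount 30 mm in diameter and 18 mm high, loose bystander; origin at the centre of its underside
- blue_mount: blue resin mount 30 mm in diameter and 18 mm high, loose bystander; origin at the centre of its underside
- loupe: black measuring loupe 38 mm in diameter and 38 mm high, loose bystander; origin at the centre of its underside

How it is judged:
By the outcome, as a careful person would: the job done as asked, in the order asked, and still so for the second after the job is handed in, with the robot touching nothing.
It also fails if it takes over 70 s, if anything falls off the work surface, if the arm or the gripper's body presses on something with over 40 N, if the wrist force passes 120 N, or if a joint passes its speed limit or range.

## Working session

There is one attempt and no reset: what is moved stays moved. The work goes in short steps, Python scripts to look and compute and a tool call to move; the robot and the scene stay as the last step left them, time stands still between calls to the robot, and variables do not carry over. Pictures are saved under pics/ and viewed, at most 10 in all, crops included, and the job is handed in when it is done.

Besides the shell and the picture viewer there is one more tool, called after ">>>" as name(argument=value, ...), one argument or row to a line, values as JSON. servo_tool: Moves the arm, as the interface text tells. Its arguments: {"type":"object","properties":{"series":{"type":"array"},"grip_force":{"type":"number"}},"required":["series"]}

```bash
mkdir -p pics; ls
cat > h.py <<'E'
from rig import r
import numpy as np, cv2
def ray(cam,u,v):
    m=r.camera_model(cam);R=cv2.Rodrigues(np.array(m["rvec"],float))[0];t=np.array(m["tvec"],float).ravel()
    d=R.T@np.linalg.inv(m["K"])@np.array([u,v,1.]);return -R.T@t,d
def plane(cam,u,v,z):
    c,d=ray(cam,u,v);return c+d*(z-c[2])/d[2]
def proj(cam,p):
    m=r.camera_model(cam);return cv2.projectPoints(np.array(p,float).reshape(-1,1,3),np.array(m["rvec"],float),np.array(m["tvec"],float),np.array(m["K"],float),None)[0].reshape(-1,2)
def tri(u1,u2):
    A=[];b=[]
    for c,u in(("side",u1),("top",u2)):
        o,d=ray(c,*u);d/=np.linalg.norm(d);P=np.eye(3)-np.outer(d,d);A.append(P);b.append(P@o)
    return np.linalg.lstsq(np.vstack(A),np.hstack(b),rcond=None)[0]
def snap(cam,name):
    i=r.get_image(cam);cv2.imwrite(f"pics/{name}.png",i);return i
E
python3 - <<'E'
from h import *
a=snap("side","s0");b=snap("top","t0")
for n in("side","top"):
    m=r.camera_model(n);print(n,m["K"],ray(n,320,200))
print(r.observe())
E
```

```text
pics
side [[369.10851183   0.         310.57120055]
 [  0.         369.10851183 196.82468363]
 [  0.           0.           1.        ]] (array([0.36808006, 0.79796845, 0.56720515]), array([ 0.13379479, -0.80056842, -0.58473558]))
top [[398.25289537   0.         317.93171541]
 [  0.         398.25289537 198.79268853]
 [  0.           0.           1.        ]] (array([0.43340032, 0.10947204, 1.11595551]), array([ 0.06511406, -0.00555215, -0.9978805 ]))
{'clock': 0.1, 'joints': array([-1.31800087e+00,  2.76504606e-01,  1.50596504e+00, -5.44282606e-06,
        1.36069889e+00, -1.20982086e-01]), 'dq': array([ 0.00066476, -0.00060303, -0.00270847,  0.00015647, -0.00096101,
        0.00037251]), 'tau': array([ 2.64270449e-03, -4.05456984e+01, -2.37779421e+01,  7.03463028e-02,
        2.98565731e-02, -4.91525054e-05]), 'position': array([ 0.20983116, -0.5348181 ,  0.20472326]), 'eef_rot': array([-7.86054998e-04,  9.82586654e-01,  1.85803249e-01, -5.45483329e-05]), 'ft_force': array([ 0.08430356,  0.22087854, -0.39966438]), 'wrist_torque': array([0.02081584, 0.02039132, 0.00323763]), 'grip_force': 0.0, 'finger_gap': 0.09389797884661243}
```

View pics/s0.png

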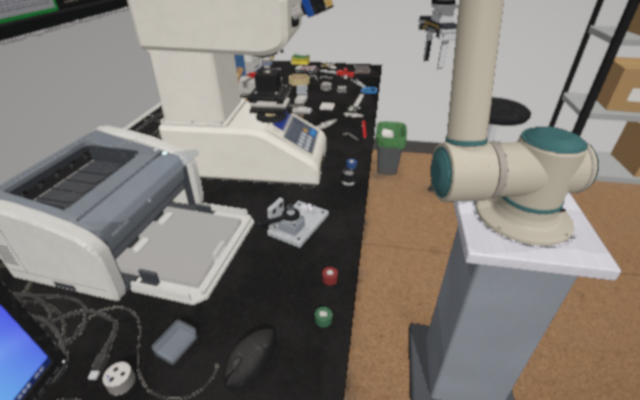

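View pics/t0.png

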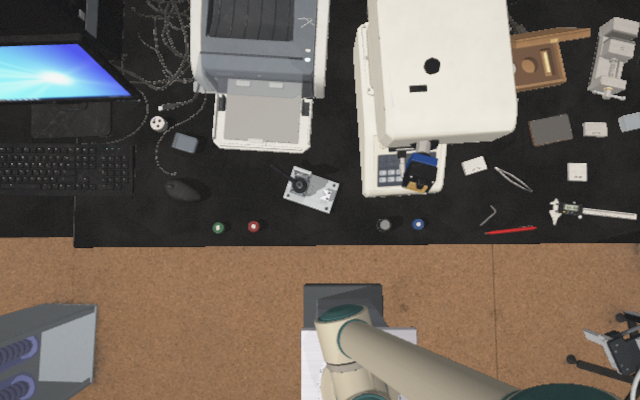

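The side view has the red mount at (330,276), the green at (323,317) and the fixture near (297,222). The top view has red at (253,226), green at (218,228), the fixture near (312,190), and the loupe and blue mount at (383,225) and (418,225). I'll zoom in on the fixture.

Run:
```python
from h import *
a=cv2.imread("pics/s0.png");b=cv2.imread("pics/t0.png")
A=cv2.resize(a[185:255,255:335],(640,560),interpolation=cv2.INTER_CUBIC)
B=cv2.resize(b[155:225,265:355],(720,560),interpolation=cv2.INTER_CUBIC)
cv2.imwrite("pics/c.png",cv2.resize(np.hstack([A,B]),(800,330)))
cv2.imwrite("pics/ct.png",B)
hsv=cv2.cvtColor(b,cv2.COLOR_BGR2HSV)
m=((hsv[...,1]>110)&((hsv[...,0]<10)|(hsv[...,0]>170))&(hsv[...,2]>60)).astype(np.uint8)*255
m[:,:230]=0;m[:,280:]=0;m[:210]=0;m[240:]=0
m=cv2.morphologyEx(m,cv2.MORPH_CLOSE,np.ones((7,7)))
print(cv2.minEnclosingCircle(cv2.findNonZero(m)))
M=cv2.moments(m,True);u,v=M['m10']/M['m00'],M['m01']/M['m00'];print(u,v,plane("top",u,v,.018))
hs=cv2.cvtColor(a,cv2.COLOR_BGR2HSV)
m=((hs[...,1]>110)&((hs[...,0]<10)|(hs[...,0]>170))&(hs[...,2]>60)).astype(np.uint8)*255
m[:,:315]=0;m[:,345:]=0;m[:260]=0;m[290:]=0
m=cv2.morphologyEx(m,cv2.MORPH_CLOSE,np.ones((7,7)))
M=cv2.moments(m,True);us,vs=M['m10']/M['m00'],M['m01']/M['m00'];print(us,vs,plane("side",us,vs,.011),tri((us,vs),(u,v)))
# base plate
g=((b.min(2)>90)).astype(np.uint8)*255
g[:,:275]=0;g[:,345:]=0;g[:163]=0;g[216:]=0
g=cv2.morphologyEx(g,cv2.MORPH_OPEN,np.ones((2,2)))
k=np.float32(cv2.convexHull(cv2.findNonZero(g)))
rc=cv2.boxPoints(cv2.minAreaRect(k));print(cv2.minAreaRect(k))
P=np.array([plane("top",*q,.012) for q in rc]);print(P,P.mean(0),[np.linalg.norm(P[i]-P[i-1]) for i in range(4)])
```

```text
((253.0, 226.0), 5.831051826477051)
253.14563106796118 226.06796116504853 [0.43482679 0.28790707 0.018     ]
329.5092250922509 275.49446494464945 [0.43346058 0.28838696 0.011     ] [0.43412071 0.28888808 0.01147636]
((312.035400390625, 190.27317810058594), (49.52448272705078, 34.49467086791992), 19.179006576538086)
[[0.51072619 0.20614824 0.012     ]
 [0.60170267 0.17421991 0.012     ]
 [0.55484405 0.04410811 0.012     ]
 [0.46438423 0.07667139 0.012     ]] [0.53291429 0.12528691 0.012     ] [np.float64(0.1375203038524477), np.float64(0.0964164771961177), np.float64(0.1382924785431992), np.float64(0.09614232745802828)]
```

View pics/c.png

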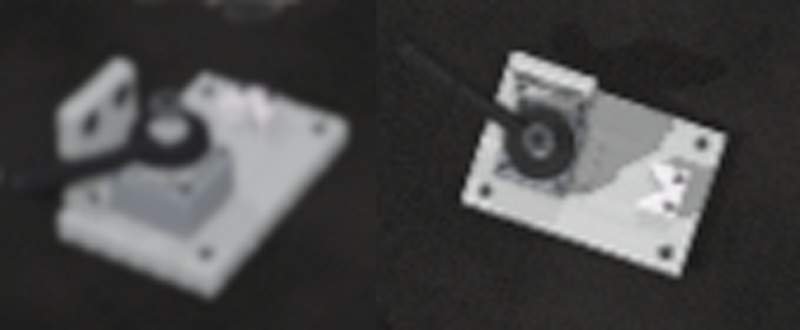

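View pics/ct.png

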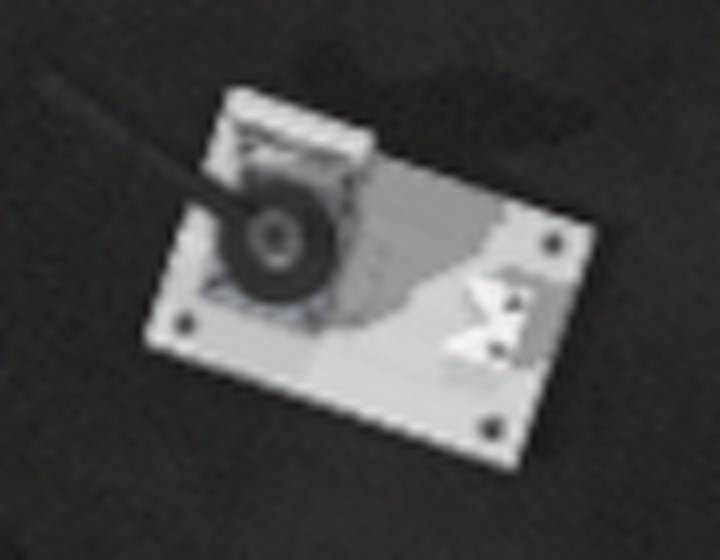

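The top crop gives plate corners at (150,345), (517,468) and (595,228), the screw head at (275,237), and the lever running to (45,80), upper left. The bracket is at the upper left edge of the plate and the V is on the right.

```bash
cat >> h.py <<'E'
def ct(c,z): return plane("top",(c[0]+.5)/8-.5+265,(c[1]+.5)/8-.5+155,z)
E
python3 - <<'E'
from h import *
bl,br,tr=[ct(c,.012)[:2] for c in((150,345),(517,468),(595,228))]
print(bl,br,tr,np.linalg.norm(bl-br),np.linalg.norm(tr-br))
y=(bl-br);y/=np.linalg.norm(y);x=(tr-br);x/=np.linalg.norm(x)
th1=np.arctan2(-y[0],y[1]);th2=np.arctan2(x[1],x[0]);print("yaw",th1,th2)
th=th1*.6+th2*.4
X=np.array([np.cos(th),np.sin(th)]);Y=np.array([-X[1],X[0]])
O=(bl+tr)/2;print("O",O)
ax=ct((275,237),.075)[:2];print("axis",ax,"fix",X@(ax-O),Y@(ax-O))
n=O-.0217*Y;print("nest",n,"axisfix",O+.032*Y)
# lever centreline from fit: dark pixels
for z,c in((.082,(45,80)),(.066,(130,137))):
    t=ct(c,z)[:2]-ax;print("lever",np.arctan2(t@X,t@Y),np.linalg.norm(t))
# V features check: V top corners z=.026
for c in((470,275),(445,345)): q=ct(c,.026)[:2]-O;print(X@q,Y@q)
# bracket top
for c in((235,85),(373,135)): q=ct(c,.072)[:2]-O;print("br",X@q,Y@q)
print(proj("side",[[*(O+.032*Y),.075],[*(O-.044*X-.068*Y),.012],[*(O-.044*X+.068*Y),.012],[*(O+.044*X-.068*Y),.012]]))
E
```

```text
[0.51278178 0.20522229] [0.46892961 0.07820079] [0.55225261 0.0501367 ] 0.1343780958154048 0.08792221043807762
yaw -0.3324228304520594 -0.32487703535542367
O [0.53251719 0.1276795 ]
axis [0.54343486 0.158615  ] fix 0.0003236765782796179 0.032803908597054475
nest [0.52549769 0.10714619] axisfix [0.54286854 0.15795902]
lever 0.27504520348853184 0.0907094566668088
lever 0.29338783361269405 0.05953472641247458
0.013144383351137632 -0.031073564057113184
-0.012440763498890589 -0.030509668060871378
br 0.04424881308351713 0.06163427536289503
br 0.04283042455244321 0.013109422965974072
[[290.02492212 205.96260332]
 [327.77845707 210.30443136]
 [299.41550595 243.00503849]
 [297.40197318 200.315528  ]]
```

>>> servo_tool(
  series=[
    [[20,40,0],[0,0,0.1],0.3],
    [[224,823,-85],[0,0,0.867],0.3],
    [[224,823,-85],[0,0,0.867],0.3],
    [[224,823,-85],[0,0,0.867],0.3],
    [[224,823,-85],[0,0,0.867],0.3],
    [[224,823,-85],[0,0,0.867],0.3],
    [[224,823,-85],[0,0,0.867],0.3],
    [[224,823,-85],[0,0,0.867],0.3],
    [[224,823,-85],[0,0,0.867],0.3],
    [[224,823,-85],[0,0,0.867],0.3],
    [[224,823,-85],[0,0,0.867],0.3],
    [[224,823,-85],[0,0,0.867],0.3],
  ],
  grip_force=20,
)

```text
clock: 1.3
position: [0.3678, 0.036, 0.1479]
eef_rot: [0.0, 0.814, 0.581, 0.0]
ft_force: [0.6, 0.0, 0.2]
finger_gap: 0.0611
grip_force: 0.0
```

>>> servo_tool(
  series=[
    [[66,252,-48],[0,0,0],0.3],
    [[66,252,-48],[0,0,0],0.3],
    [[66,252,-48],[0,0,0],0.3],
    [[66,252,-48],[0,0,0],0.3],
    [[66,252,-48],[0,0,0],0.3],
    [[66,252,-48],[0,0,0],0.3],
    [[66,252,-48],[0,0,0],0.3],
    [[66,252,-48],[0,0,0],0.3],
  ],
)

```text
clock: 2.1
position: [0.433, 0.2847, 0.0997]
eef_rot: [0.0, 0.814, 0.582, -0.001]
ft_force: [0.2, -0.3, 0.6]
finger_gap: 0.061
grip_force: 0.0
```

Run:
```python
from h import *
o=r.observe();print(o["position"],o["joints"])
a=snap("side","s1");p=o["position"]
q=proj("side",[p,[p[0],p[1],.02],[.4343,.2883,.02]]);print(q)
u,v=q[0].astype(int)
b=r.get_image("top")
cv2.imwrite("pics/c1.png",np.hstack([cv2.resize(a[v-40:v+60,u-50:u+50],(400,400)),cv2.resize(b[175:275,205:305],(400,400))]))
```

```text
[0.43299311 0.28473839 0.09972962] [ 4.48062999e-01  2.76731884e-01  1.78699668e+00 -1.01737061e-03
  1.07997060e+00  7.78172670e-01]
[[330.8638932  241.23669399]
 [330.08604508 271.05019628]
 [329.17640392 272.27119016]]
```

View pics/c1.png

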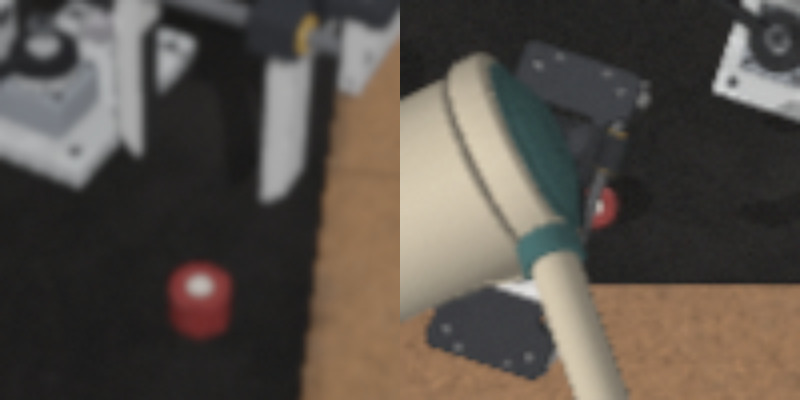

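The fingers straddle the red mount, which sits at (200,300) in the left half. I'll correct by about 4 mm and descend.

>>> servo_tool(
  series=[
    [[1.3,3.6,-40],[0,0,0],0.3],
    [[1.3,3.6,-75],[0,0,0],0.3],
    [[1.3,3.6,-90],[0,0,0],0.3],
    [[1.3,3.6,-96],[0,0,0],0.3],
    [[1.3,3.6,-96],[0,0,0],0.3],
    [[1.3,3.6,-96],[0,0,0],-0.6],
    [[1.3,3.6,-96],[0,0,0],-0.6],
    [[1.3,3.6,-96],[0,0,0],-0.6],
    [[1.3,3.6,-96],[0,0,0],-0.6],
    [[1.3,3.6,-96],[0,0,0],-0.6],
  ],
  grip_force=20,
)

```text
clock: 3.2
position: [0.4355, 0.2898, 0.0046]
eef_rot: [0.0, 0.814, 0.581, 0.001]
ft_force: [-0.9, -0.2, 3.9]
finger_gap: 0.0299
grip_force: 20.0
```

>>> servo_tool(
  series=[
    [[0,0,45],[0,0,0],-0.6],
    [[0,0,90],[0,0,0],-0.6],
    [[90,-181,105],[0,0,0],-0.6],
    [[90,-181,105],[0,0,0],-0.6],
    [[90,-181,105],[0,0,0],-0.6],
    [[90,-181,105],[0,0,0],-0.6],
    [[90,-181,105],[0,0,0],-0.6],
    [[90,-181,105],[0,0,0],-0.6],
    [[90,-181,105],[0,0,0],-0.6],
  ],
)

```text
clock: 4.1
position: [0.5242, 0.1094, 0.1087]
eef_rot: [-0.001, 0.814, 0.581, -0.0]
ft_force: [-0.5, 0.1, -0.1]
finger_gap: 0.0298
grip_force: 20.0
```

Run:
```python
from h import *
o=r.observe();p=o["position"];print(p,o["finger_gap"],o["grip_force"],o["ft_force"])
a=snap("side","s2")
print(proj("side",[[p[0],p[1],p[2]+d] for d in(-.003,.017)]))
hs=cv2.cvtColor(a,cv2.COLOR_BGR2HSV)
m=((hs[...,1]>100)&((hs[...,0]<10)|(hs[...,0]>170))&(hs[...,2]>40)).astype(np.uint8)*255
u,v=proj("side",[p])[0].astype(int)
k=np.zeros_like(m);k[v-25:v+25,u-25:u+25]=m[v-25:v+25,u-25:u+25]
print(cv2.boundingRect(k),k.sum()/255)
cv2.imwrite("pics/c2.png",cv2.resize(a[v-40:v+50,u-50:u+50],(600,540),interpolation=cv2.INTER_CUBIC))
```

```text
[0.52419246 0.10937875 0.10869469] 0.02979304335935325 19.99989241361618 [-0.53739481  0.14282545 -0.10034234]
[[302.31954666 183.48474133]
 [302.09604692 176.04901312]]
(297, 175, 9, 13) 87.0
```

View pics/c2.png

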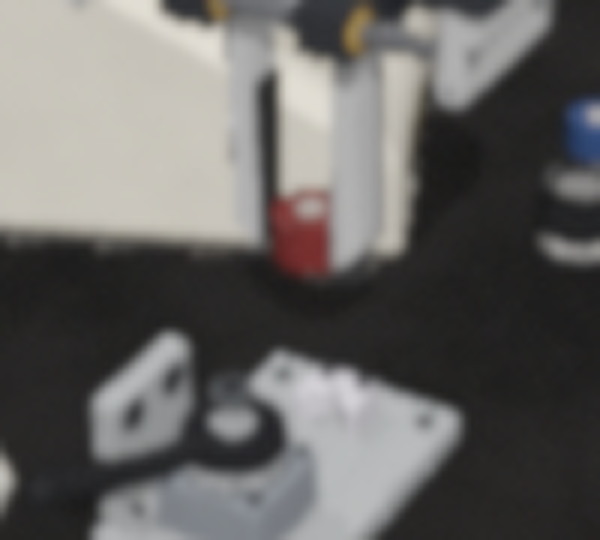

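>>> servo_tool(
  series=[
    [[1,1.5,-40],[0,0,0],-0.6],
    [[1,1.5,-70],[0,0,0],-0.6],
    [[1,1.5,-80],[0,0,0],-0.6],
    [[1,1.5,-80],[0,0,0],-0.6],
    [[1,1.5,-80],[0,0,0],-0.6],
  ],
)

```text
clock: 4.65
position: [0.5262, 0.111, 0.0295]
eef_rot: [0.0, 0.813, 0.582, 0.0]
ft_force: [-0.2, 0.1, -0.1]
finger_gap: 0.0298
grip_force: 20.0
```

>>> servo_tool(
  series=[
    [[0.4,-0.6,-4],[0,0,0],-0.6],
    [[0.4,-0.6,-8],[0,0,0],-0.6],
    [[0.4,-0.6,-11],[0,0,0],-0.6],
    [[0.4,-0.6,-12],[0,0,0],-0.6],
    [[0.4,-0.6,-12],[0,0,0],-0.6],
  ],
)

```text
clock: 5.15
position: [0.5274, 0.1101, 0.0173]
eef_rot: [-0.0, 0.814, 0.581, 0.001]
ft_force: [0.4, 4.9, 0.6]
finger_gap: 0.0296
grip_force: 20.0
```

>>> servo_tool(
  series=[
    [[0.3,1.0,0],[0,0,0],-0.6],
    [[0.7,2.0,0],[0,0,0],-0.6],
    [[0.7,2.0,-1],[0,0,0],-0.6],
    [[0.7,2.0,-1],[0,0,0],-0.6],
  ],
)

```text
clock: 5.55
position: [0.5272, 0.1108, 0.016]
eef_rot: [0.0, 0.814, 0.582, -0.0]
ft_force: [-0.1, -0.9, 2.6]
finger_gap: 0.0296
grip_force: 20.0
```

>>> servo_tool(
  series=[
    [[0,0,0.5],[0,0,0],0.1],
    [[0,0,0.5],[0,0,0],0.1],
    [[0,0,0.5],[0,0,0],0.1],
    [[0,0,30],[0,0,0],0.1],
    [[0,0,70],[0,0,0],0.1],
    [[0,0,110],[0,0,0],0.1],
    [[-30,-40,130],[0,0,0],0.1],
    [[-60,-80,130],[0,0,0],0.1],
    [[-60,-80,130],[0,0,0],0.1],
  ],
)

```text
clock: 6.45
position: [0.4635, 0.0288, 0.1465]
eef_rot: [0.0, 0.814, 0.58, -0.001]
ft_force: [-0.1, 1.0, -0.3]
finger_gap: 0.0519
grip_force: 0.0
```

Run:
```python
from h import *
o=r.observe();p=o["position"];print(p,o["finger_gap"])
a=snap("side","s3");b=snap("top","t3")
A=cv2.resize(a[185:255,255:335],(400,350),interpolation=cv2.INTER_CUBIC)
B=cv2.resize(b[155:225,275:355],(400,350),interpolation=cv2.INTER_CUBIC)
cv2.imwrite("pics/c3.png",np.hstack([A,B]))
```

```text
[0.46351805 0.02877156 0.14653648] 0.051921441238145086
```

View pics/c3.png

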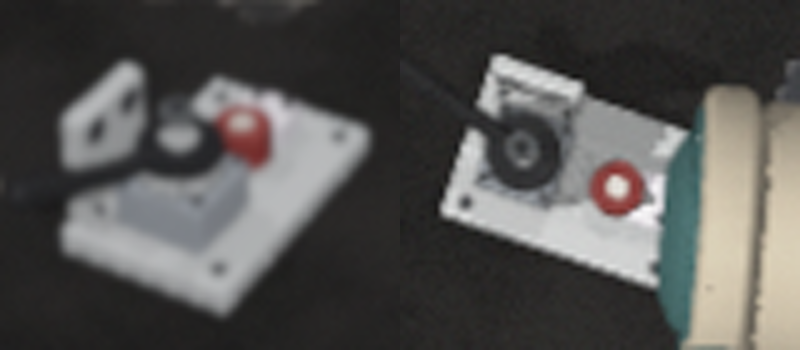

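The mount stands in the nest at (617,188) in the right half, touching neither side. Next I'll go over the lever grip.

>>> servo_tool(
  series=[
    [[50,60,0],[0,0,-0.1],-0.1],
    [[122,191,-10],[0,0,-0.285],-0.1],
    [[122,191,-10],[0,0,-0.285],-0.1],
    [[122,191,-10],[0,0,-0.285],-0.1],
    [[122,191,-30],[0,0,-0.285],-0.1],
    [[122,191,-30],[0,0,-0.285],-0.1],
    [[122,191,-30],[0,0,-0.285],-0.1],
  ],
)

```text
clock: 7.25
position: [0.5886, 0.2238, 0.1142]
eef_rot: [-0.0, 0.887, 0.461, -0.002]
ft_force: [-0.1, 0.1, -0.3]
finger_gap: 0.0422
grip_force: 0.0
```

Run:
```python
from h import *
o=r.observe();p=o["position"];print(p,o["finger_gap"],o["eef_rot"])
a=snap("side","s4")
q=proj("side",[p,[p[0],p[1],.072]]);print(q)
u,v=q[0].astype(int)
print(v,u)
cv2.imwrite("pics/c4.png",cv2.resize(a[v-40:v+40,u-50:u+50],(800,600)[:2],interpolation=cv2.INTER_CUBIC))
```

```text
[0.5885897  0.22375104 0.11415672] 0.04218563034590067 [-2.73005783e-04  8.87402351e-01  4.60992441e-01 -1.72139277e-03]
[[260.02847448 207.26467546]
 [261.84812291 223.20601762]]
207 260
```

View pics/c4.png

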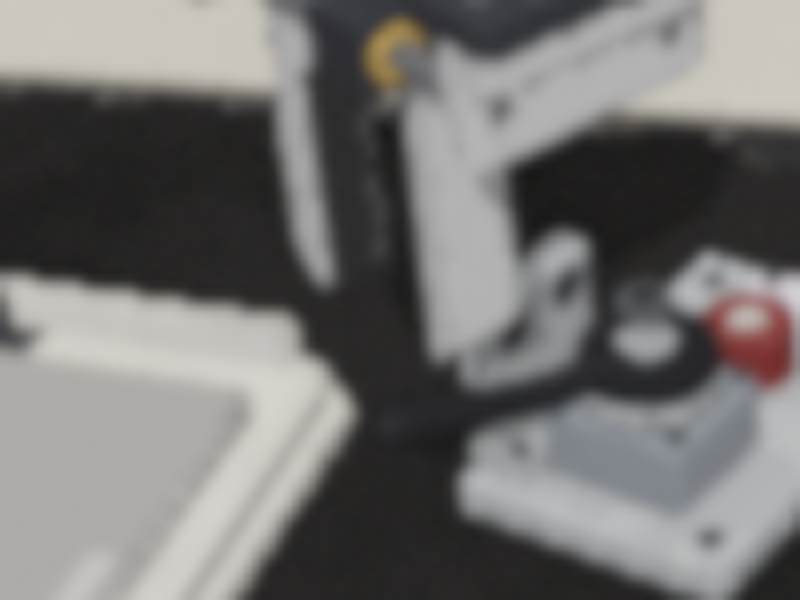

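The open fingers straddle the lever, whose tip is at (390,420). I'll shift a little inward, go down and pinch.

>>> servo_tool(
  series=[
    [[-2.5,-4,-20],[0,0,0],-0.3],
    [[-2.5,-4,-40],[0,0,0],-0.3],
    [[-2.5,-4,-56],[0,0,0],-0.3],
    [[-2.5,-4,-61],[0,0,0],-0.3],
    [[-2.5,-4,-61],[0,0,0],-0.3],
    [[-2.5,-4,-61],[0,0,0],-0.9],
    [[-2.5,-4,-61],[0,0,0],-0.9],
    [[-2.5,-4,-61],[0,0,0],-0.9],
    [[-2.5,-4,-61],[0,0,0],-0.9],
    [[-2.5,-4,-61],[0,0,0],-0.9],
    [[-2.5,-4,-61],[0,0,0],-0.9],
  ],
  grip_force=40,
)

```text
clock: 8.4
position: [0.5874, 0.2187, 0.056]
eef_rot: [0.0, 0.888, 0.46, 0.001]
ft_force: [0.3, 0.2, 4.8]
finger_gap: 0.0128
grip_force: 40.0
```

>>> servo_tool(
  series=[
    [[0,0,3],[0,0,0],-0.9],
    [[0,0,6],[0,0,0],-0.9],
    [[0,0,8],[0,0,0],-0.9],
    [[0,0,8],[0,0,0],-0.9],
  ],
)

```text
clock: 8.8
position: [0.5867, 0.2188, 0.0622]
eef_rot: [-0.0, 0.888, 0.46, -0.0]
ft_force: [1.8, 3.1, -10.2]
finger_gap: 0.0131
grip_force: 40.0
```

```bash
cat >> h.py <<'E'
def arc(d,phi,R=74.5): return [round(R*(np.cos(phi+d)-np.cos(phi)),1),round(R*(np.sin(phi+d)-np.sin(phi)),1)]
E
python3 -c "
from h import *
print([(round(.13*k,2),arc(.13*k,.95)) for k in range(1,13)])"
```

```text
[(0.13, [np.float64(-8.2), np.float64(5.1)]), (0.26, [np.float64(-17.0), np.float64(9.1)]), (0.39, [np.float64(-26.3), np.float64(11.9)]), (0.52, [np.float64(-35.8), np.float64(13.5)]), (0.65, [np.float64(-45.5), np.float64(13.9)]), (0.78, [np.float64(-55.1), np.float64(13.0)]), (0.91, [np.float64(-64.6), np.float64(10.8)]), (1.04, [np.float64(-73.7), np.float64(7.4)]), (1.17, [np.float64(-82.2), np.float64(2.9)]), (1.3, [np.float64(-90.1), np.float64(-2.6)]), (1.43, [np.float64(-97.3), np.float64(-9.2)]), (1.56, [np.float64(-103.5), np.float64(-16.6)])]
```

>>> servo_tool(
  series=[
    [[-8.2,5.1,0.8],[0,0,0.13],-0.9],
    [[-17.0,9.1,0.8],[0,0,0.26],-0.9],
    [[-26.3,11.9,0.8],[0,0,0.39],-0.9],
    [[-35.8,13.5,0.8],[0,0,0.52],-0.9],
    [[-45.5,13.9,0.8],[0,0,0.65],-0.9],
    [[-55.1,13.0,0.8],[0,0,0.78],-0.9],
  ],
)

```text
clock: 9.4
position: [0.5307, 0.2311, 0.063]
eef_rot: [-0.0, 0.644, 0.765, -0.001]
ft_force: [3.0, 0.1, -10.2]
finger_gap: 0.0129
grip_force: 40.1
```

>>> servo_tool(
  series=[
    [[-9.5,-2.2,0],[0,0,0.13],-0.9],
    [[-18.6,-5.6,0],[0,0,0.26],-0.9],
    [[-27.1,-10.1,0],[0,0,0.39],-0.9],
    [[-35.0,-15.6,0],[0,0,0.52],-0.9],
    [[-42.2,-22.2,0],[0,0,0.65],-0.9],
    [[-48.4,-29.6,0],[0,0,0.78],-0.9],
    [[-48.4,-29.6,0],[0,0,0.78],-0.9],
  ],
)

```text
clock: 10.1
position: [0.4834, 0.2006, 0.0637]
eef_rot: [0.001, 0.307, 0.952, -0.001]
ft_force: [4.5, 0.3, -10.3]
finger_gap: 0.0129
grip_force: 40.1
```

>>> servo_tool(
  series=[
    [[0,0,-3],[0,0,0],-0.9],
    [[0,0,-6],[0,0,0],-0.9],
    [[0,0,-8],[0,0,0],-0.9],
    [[0,0,-8.5],[0,0,0],-0.9],
    [[0,0,-8.5],[0,0,0],-0.9],
  ],
)

```text
clock: 10.6
position: [0.4842, 0.2018, 0.0561]
eef_rot: [0.001, 0.308, 0.951, 0.0]
ft_force: [3.2, -3.3, -1.4]
finger_gap: 0.0127
grip_force: 40.0
```

>>> servo_tool(
  series=[
    [[0,0,0],[0,0,0],-0.6],
    [[0,0,0],[0,0,0],-0.6],
    [[0,0,0],[0,0,0],-0.6],
  ],
)

```text
clock: 10.9
position: [0.4822, 0.2023, 0.0553]
eef_rot: [-0.001, 0.308, 0.951, 0.0]
ft_force: [0.0, 0.0, 0.6]
finger_gap: 0.0189
grip_force: 0.0
```

```bash
python3 -c "
from h import *
o=r.observe();p=o['position'];print(p,o['finger_gap'],o['ft_force'])
d=p[:2]-[.5432,.1583];phi=np.arctan2(d[1],d[0]);print(phi,np.hypot(*d))
print([(round(-.1*k,2),[float(t) for t in arc(-.1*k,phi)]) for k in range(1,19)])"
```

```text
[0.48220289 0.20232101 0.05533334] 0.018914948701279837 [0.02179821 0.01861892 0.6327721 ]
2.51645738681769 0.07522298426280148
[(-0.1, [4.7, 5.8]), (-0.2, [9.9, 11.1]), (-0.3, [15.6, 15.9]), (-0.4, [21.7, 20.1]), (-0.5, [28.3, 23.6]), (-0.6, [35.2, 26.5]), (-0.7, [42.3, 28.7]), (-0.8, [49.6, 30.1]), (-0.9, [57.0, 30.8]), (-1.0, [64.5, 30.8]), (-1.1, [71.9, 30.0]), (-1.2, [79.2, 28.5]), (-1.3, [86.3, 26.3]), (-1.4, [93.1, 23.3]), (-1.5, [99.6, 19.7]), (-1.6, [105.8, 15.5]), (-1.7, [111.4, 10.7]), (-1.8, [116.6, 5.3])]
```

>>> servo_tool(
  series=[
    [[4.7,5.8,0],[0,0,-0.1],-0.6],
    [[9.9,11.1,0],[0,0,-0.2],-0.6],
    [[15.6,15.9,0],[0,0,-0.3],-0.6],
  ],
)

```text
clock: 11.2
position: [0.4963, 0.2173, 0.055]
eef_rot: [-0.002, 0.448, 0.894, -0.002]
ft_force: [-2.0, -1.6, 2.1]
finger_gap: 0.0189
grip_force: 1.7
```

>>> servo_tool(
  series=[
    [[6.1,4.2,0],[0,0,-0.1],-0.6],
    [[12.7,7.7,0],[0,0,-0.2],-0.6],
  ],
)

```text
clock: 11.4
position: [0.5086, 0.2253, 0.055]
eef_rot: [-0.002, 0.535, 0.845, -0.002]
ft_force: [-3.9, -0.7, 2.7]
finger_gap: 0.0187
grip_force: 1.8
```

>>> servo_tool(
  series=[
    [[6.9,2.9,0],[0,0,-0.1],-0.6],
  ],
)

```text
clock: 11.5
position: [0.5154, 0.2284, 0.055]
eef_rot: [-0.002, 0.577, 0.817, -0.002]
ft_force: [-3.6, -1.4, 1.7]
finger_gap: 0.0184
grip_force: 1.8
```

>>> servo_tool(
  series=[
    [[7.1,2.2,0],[0,0,-0.1],-0.6],
  ],
)

```text
clock: 11.6
position: [0.5224, 0.2308, 0.0549]
eef_rot: [-0.002, 0.617, 0.787, -0.002]
ft_force: [-5.0, -0.4, 1.9]
finger_gap: 0.0191
grip_force: 1.8
```

>>> servo_tool(
  series=[
    [[3.6,0.8,0],[0,0,-0.05],-0.6],
  ],
)

```text
clock: 11.7
position: [0.5268, 0.232, 0.0549]
eef_rot: [-0.002, 0.636, 0.772, -0.001]
ft_force: [-2.4, 0.4, 1.0]
finger_gap: 0.0187
grip_force: 1.2
```

>>> servo_tool(
  series=[
    [[3.7,0.6,0],[0,0,-0.05],-0.6],
  ],
)

```text
clock: 11.8
position: [0.5303, 0.2327, 0.0549]
eef_rot: [-0.002, 0.655, 0.756, -0.001]
ft_force: [-3.8, 1.4, 0.7]
finger_gap: 0.0188
grip_force: 1.2
```

>>> servo_tool(
  series=[
    [[3.7,0.4,0],[0,0,-0.05],-0.6],
  ],
)

```text
clock: 11.9
position: [0.534, 0.2331, 0.0548]
eef_rot: [-0.002, 0.674, 0.739, -0.001]
ft_force: [-3.0, 0.6, 1.0]
finger_gap: 0.0187
grip_force: 1.3
```

>>> servo_tool(
  series=[
    [[3.7,0.3,0],[0,0,-0.05],-0.6],
  ],
)

```text
clock: 12.0
position: [0.5377, 0.2335, 0.0548]
eef_rot: [-0.002, 0.692, 0.722, -0.001]
ft_force: [-2.4, 2.8, 0.8]
finger_gap: 0.0186
grip_force: 1.3
```

>>> servo_tool(
  series=[
    [[3.7,0.1,0],[0,0,-0.05],-0.6],
  ],
)

```text
clock: 12.1
position: [0.5414, 0.2337, 0.0549]
eef_rot: [-0.002, 0.71, 0.704, -0.001]
ft_force: [-2.5, 1.3, 0.5]
finger_gap: 0.0189
grip_force: 1.3
```

>>> servo_tool(
  series=[
    [[3.7,-0.1,0],[0,0,-0.05],-0.6],
  ],
)

```text
clock: 12.2
position: [0.5451, 0.2338, 0.0548]
eef_rot: [-0.002, 0.727, 0.686, -0.001]
ft_force: [-2.6, 1.9, 0.6]
finger_gap: 0.0188
grip_force: 1.3
```

>>> servo_tool(
  series=[
    [[3.7,-0.3,0],[0,0,-0.05],-0.6],
  ],
)

```text
clock: 12.3
position: [0.5489, 0.2335, 0.0548]
eef_rot: [-0.002, 0.744, 0.668, -0.001]
ft_force: [-3.1, 1.6, 0.7]
finger_gap: 0.0187
grip_force: 1.3
```

>>> servo_tool(
  series=[
    [[3.7,-0.5,0],[0,0,-0.05],-0.6],
  ],
)

```text
clock: 12.4
position: [0.5526, 0.2331, 0.0549]
eef_rot: [-0.002, 0.761, 0.649, -0.001]
ft_force: [-3.0, 2.6, -0.2]
finger_gap: 0.0186
grip_force: 1.4
```

>>> servo_tool(
  series=[
    [[3.7,-0.7,0],[0,0,-0.05],-0.6],
  ],
)

```text
clock: 12.5
position: [0.5562, 0.2326, 0.0548]
eef_rot: [-0.002, 0.777, 0.63, -0.001]
ft_force: [-1.6, 4.0, 1.6]
finger_gap: 0.0191
grip_force: 1.8
```

>>> servo_tool(
  series=[
    [[3.6,-0.8,0],[0,0,-0.05],-0.6],
  ],
)

```text
clock: 12.6
position: [0.5594, 0.232, 0.0548]
eef_rot: [-0.003, 0.792, 0.61, -0.002]
ft_force: [-4.4, 2.2, 0.5]
finger_gap: 0.0187
grip_force: 2.2
```

>>> servo_tool(
  series=[
    [[3.6,-1.0,0],[0,0,-0.05],-0.6],
  ],
)

```text
clock: 12.7
position: [0.5625, 0.2312, 0.0548]
eef_rot: [-0.003, 0.807, 0.59, -0.002]
ft_force: [-5.4, 4.0, 1.4]
finger_gap: 0.0189
grip_force: 2.9
```

>>> servo_tool(
  series=[
    [[3.5,-1.2,0],[0,0,-0.05],-0.6],
  ],
)

```text
clock: 12.8
position: [0.5655, 0.2303, 0.0547]
eef_rot: [-0.004, 0.822, 0.57, -0.002]
ft_force: [-5.6, 4.7, 2.1]
finger_gap: 0.019
grip_force: 3.5
```

>>> servo_tool(
  series=[
    [[2.1,-0.8,0],[0,0,-0.03],-0.6],
  ],
)

```text
clock: 12.9
position: [0.5678, 0.2296, 0.0547]
eef_rot: [-0.004, 0.83, 0.558, -0.002]
ft_force: [-4.9, 5.1, 0.2]
finger_gap: 0.0189
grip_force: 3.2
```

>>> servo_tool(
  series=[
    [[2.1,-0.9,0],[0,0,-0.03],-0.6],
  ],
)

```text
clock: 13.0
position: [0.5693, 0.229, 0.0547]
eef_rot: [-0.004, 0.838, 0.545, -0.002]
ft_force: [-6.4, 5.9, 1.3]
finger_gap: 0.0187
grip_force: 3.9
```

>>> servo_tool(
  series=[
    [[2.0,-0.9,0],[0,0,-0.03],-0.6],
  ],
)

```text
clock: 13.1
position: [0.5711, 0.2283, 0.0547]
eef_rot: [-0.004, 0.846, 0.533, -0.003]
ft_force: [-5.1, 6.2, 1.5]
finger_gap: 0.0193
grip_force: 3.5
```

>>> servo_tool(
  series=[
    [[2.0,-1.0,0],[0,0,-0.03],-0.6],
  ],
)

```text
clock: 13.2
position: [0.5732, 0.2275, 0.0547]
eef_rot: [-0.004, 0.854, 0.52, -0.002]
ft_force: [-6.4, 7.4, 1.4]
finger_gap: 0.0187
grip_force: 4.1
```

>>> servo_tool(
  series=[
    [[2.1,-0.8,0],[0,0,0],-0.6],
  ],
)

```text
clock: 13.3
position: [0.5748, 0.227, 0.0547]
eef_rot: [-0.005, 0.854, 0.52, -0.003]
ft_force: [-6.7, 7.7, 2.9]
finger_gap: 0.0188
grip_force: 4.9
```

>>> servo_tool(
  series=[
    [[2.0,-0.9,0],[0,0,0],-0.6],
  ],
)

```text
clock: 13.4
position: [0.5761, 0.2266, 0.0546]
eef_rot: [-0.005, 0.854, 0.52, -0.003]
ft_force: [-8.2, 7.8, 3.4]
finger_gap: 0.0193
grip_force: 5.6
```

About 10.8 N while moving, so the clamp is firm. Now I'll back off, open and withdraw upward.

>>> servo_tool(
  series=[
    [[-2.0,0.9,0],[0,0,0],-0.6],
    [[-4.0,1.6,0],[0,0,0],-0.3],
    [[-3.5,1.4,0],[0,0,0.05],-0.25],
    [[-3.5,1.4,0],[0,0,0.05],-0.25],
    [[-3.5,1.4,0],[0,0,0.05],-0.25],
    [[-3.5,1.4,20],[0,0,0.05],-0.25],
    [[-3.5,1.4,60],[0,0,0.05],-0.25],
    [[-3.5,1.4,100],[0,0,0.05],-0.25],
    [[-50,30,110],[0,0,0.05],-0.25],
    [[-100,60,110],[0,0,0.05],-0.25],
    [[-150,110,110],[0,0,0.05],-0.25],
    [[-150,110,110],[0,0,0.05],-0.25],
  ],
)

```text
clock: 14.6
position: [0.4298, 0.3338, 0.166]
eef_rot: [0.0, 0.84, 0.542, 0.0]
ft_force: [0.1, 0.5, 0.5]
finger_gap: 0.0353
grip_force: 0.0
```

Run:
```python
from h import *
o=r.observe();print(o["position"],o["ft_force"],o["finger_gap"])
a=snap("side","s5");b=snap("top","t5")
A=cv2.resize(a[185:255,255:335],(400,350),interpolation=cv2.INTER_CUBIC)
B=cv2.resize(b[155:225,265:345],(400,350),interpolation=cv2.INTER_CUBIC)
C=cv2.resize(b[140:260,200:440],(480,240))
out=np.zeros((600,800,3),np.uint8);out[:350]=np.hstack([A,B]);out[355:595,:480]=C
cv2.imwrite("pics/c5.png",out)
```

```text
[0.4297954  0.33376464 0.16595965] [0.11597948 0.54056773 0.50394604] 0.035276875818024266
```

View pics/c5.png

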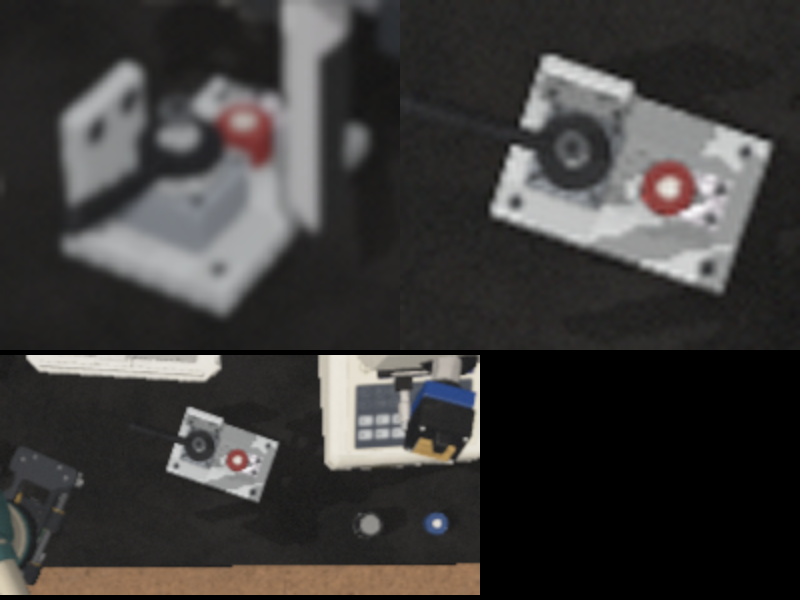

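The mount sits upright against the V at (668,188) in the right half with the jaw closed on it. The lever is seated and points left towards (410,100), and the loupe and blue mount have not moved. I'll hand it in.

```bash
python3 -c "
from h import *
p=plane('top',318.6,192.6,.032)[:2];print(p)
print(r.sign_off())"
```

```text
[0.52441664 0.10707744]
the job is handed in; nothing more can be done
None
```

The red mount stands in the nest, clamped against the V at about 10.8 N of push at the lever's grip; the lever is seated, the arm is clear, and the job was handed in at about 15 s. The loupe and the other mounts were never touched; the arm hid the green mount in the last picture.

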